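Change the lens barrel in its V-mount and hold the new one down for clamping

ROBOT

A 7-joint arm with a two-finger parallel gripper is mounted at the origin on a cart in front of the work surface, level with it; the furniture and walls round the work are solid. World frame = base frame: x ahead of the robot, y to its left, z up, the work surface at z = 0. Lengths are in mm, angles in rad, forces in N, time in s.
With the tool pointing down it reaches from about 400 to 875 mm from the base axis. Payload 4.4 kg.
Tool frame: the origin (TCP) lies midway between the tips of the shut fingers; the grasp point (between the pads) lies ctrl.grip_depth behind it (ctrl.grip_depth is the distance from the TCP to the grasp point, in mm); z points along the fingers, y is the line along which they close (so a half turn about z gives the same grasp; the last joint's range is limited). The gripper opens to 85 mm and grips with 20 to 120 N. Pads are 22 mm wide; open, the fingers measure 114 mm over their backs; the gripper's body (76 mm by 85 mm) begins 54 mm behind the grasp point. The pads swing forward as they close: fully open they stand 13 mm farther back than shut.
Start: joints at [1.139, 0.628, 0.038, 1.517, -0.027, 0.996, -0.02], TCP at [232.532, -606.998, 195.013] pointing down, gripper open.
Joint ranges: [-3.06, 3.06], [-0.37, 2.12], [-1.25, 1.32], [0.18, 2.47], [-1.1, 4.24], [0.23, 1.98], [-2.94, 2.94]. Speed limits (rad/s): [2.57, 2.57, 3.14, 3.14, 3.14, 3.14, 3.14].

INTERFACE

Orientations are given as [roll, pitch, yaw] about the fixed x, y, z axes, in that order (R = Rz(yaw) Ry(pitch) Rx(roll)).
In Python, from cell import ctrl gives the robot as it stands.
- The arm moves only by the tool carry_out, never from a script. Its argument "deltas" is one flat list of numbers, 7 for each row, row after row: the turn, a rotation vector about the tool's x, y, z in degrees, then the shift along the tool's x, y, z in m, then the closure, from -1 (fully open) to 1 (shut). In form: [wx, wy, wz, dx, dy, dz, claw, wx, wy, wz, dx, dy, dz, claw, ...]. A call has 1 to 12 rows; each row shifts and turns the commanded pose from where the row before left it, along the tool's axes as they then stand; what a row does not reach is not made up. A row lasts 1/8 s, in which the tool goes at most 62.5 mm and 10.7 degrees, less where a joint would pass 70% of its speed; a pose out of reach is approached as far as the arm can. A call with a gripper value outside its range is refused whole. The fingers move at their own pace and stop on an object; the grip force is fixed at half the most. Time passes only in rows, so rows that do not move let the fingers close. It gives the time, the measured TCP pose, the force, the opening and the grip force at its end, in the units of the state.
- ctrl.read_state(): the state, without advancing time (a new reading comes with each control period).
- ctrl.get_image(name): name is "scene" or "top"; returns the picture (400x640x3 uint8, red, green, blue); there is no depth.
- ctrl.calibration(name): a dict with "mtx" (3x3 intrinsics, pixels), "R" (3x3) and "t" (3): a world point X has camera coordinates R X + t. Camera axes: x right, y down, z forward; pixel columns grow to the right and rows downward; lengths in mm; the calibration is good to about 2 mm. A picture is of the moment at which its call begins. calibration takes no time and is no camera call.
- ctrl.finish_job(): hands the job in; it is judged then, once.
The state is a dict: "clock": time; "qpos": joint angles; "qd": joint speeds; "tau": joint torques, N m; "eef_pos": TCP position; "tool_rot": TCP orientation; "force": force on the tool from outside, world axes, zero at the start; "torque": the same for the moment, N m; "width": finger opening in mm; "gripper_force": force on a finger pad.
Only numpy, scipy, OpenCV 4.12 (cv2) and the standard library are available. Lean on these libraries where they do the work, as an engineer would, in place of code of your own. Each camera call takes 0.05 s, during which the arm holds its last target. There are 200 camera calls.

TASK

Change the lens barrel in the aluminium V-mount: take out the faulty barrel with the red ring and drop it in the red reject bin, then take the barrel with the blue ring from the grey tray and lay it gently in the V, flange to the front like the old one, with the shoulder of the flange slid up against the dark stop plate on the front of the V. I am about to screw the clamp strap on, so finish while still holding the blue barrel there: press it straight down onto both sides of the V, firmly but not hard (about 10 N, like the weight of a litre of water), and do not let go. Leave the yellow-ringed barrel, the strap and the hex key stand where they are.

Things in the scene. Friction and masses are not known exactly. Their poses are not given: they have to be found in the camera images.
- lens_red: black lens barrel, red ring; 114 mm long, 0.13 to 0.25 kg. Origin on the cylinder axis at the centre of gravity; x = cylinder axis, pointing to the rear. Flange 48 mm diameter at x = -52 to -46 mm (its shoulder at -46), 40 mm cylinder from x = -46 to +62, ring at +49 to +61. Faulty; starts in the V-mount, shoulder 0 to 4 mm short of its stop plate
- lens_blue: black lens barrel, blue ring; 114 mm long, 0.13 to 0.25 kg. Origin on the cylinder axis at the centre of gravity; x = cylinder axis, pointing to the rear. Flange 48 mm diameter at x = -52 to -46 mm (its shoulder at -46), 40 mm cylinder from x = -46 to +62, ring at +49 to +61. The good one, in either place of the tray. Seated: origin at [0, 0, 50 mm] of v_mount, x axes pointing the same way
- lens_blue_front (a point): centre of the flange's front face on the blue-ringed barrel (52 mm from the barrel's origin, towards -x of the barrel)
- lens_yellow: black lens barrel, yellow ring; 114 mm long, 0.13 to 0.25 kg. Origin on the cylinder axis at the centre of gravity; x = cylinder axis, pointing to the rear. Flange 48 mm diameter at x = -52 to -46 mm (its shoulder at -46), 40 mm cylinder from x = -46 to +62, ring at +49 to +61. Another type, in the other place of the tray: leave it
- v_mount: aluminium V-mount, fixed: base plate 150 x 110 x 12 mm carrying a 90 degree V along x. Origin: centre of the underside; x along the V, away from the robot; y left; z up. The V is two supports at x = -43 to -22 and +22 to +46 mm; between them a gap for fingers, open to both sides, down to the plate. Dark stop plate in front, face at x = -46 mm. A barrel in the V has its axis at z = 50 mm
- v_left: left half of the V (+y half of both supports), origin and axes as v_mount. Its face rises at 45 degrees from y = 2, z = 24 mm to y = 24, z = 46 mm, then a flat top to y = 40 mm with a screw hole on each support. Rigid and smooth like the stop plate (friction about 0.2)
- v_right: right half of the V: mirror image of v_left on the -y side, origin and axes as v_mount
- lens_tray: grey tray, fixed, plate 150 x 230 x 6 mm (x, y, z), with black rubber cradles for two barrels at y = +55 and -55 mm. Origin on the underside, midway between the cradles. A barrel lies along the tray's x, flange to -x, axis at z = 34 mm; cradles 48 mm wide, 23 mm high, at x = -46 to -22 and +22 to +46 mm with a gap for fingers between
- reject_bin: red open bin, fixed, 190 x 150 mm (x and y), walls 3 mm thick and 75 mm high, the front wall (-x) 55 mm high; floor 3 mm above the bench. Origin at the centre of the underside
- clamp_strap: small steel bridge strap with two black cap screws, 82 x 18 x 28 mm, loose on the bench behind the mount; origin at the centre of its underside; leave it
- hex_stand: stand of T-handle hex keys, 91 x 165 x 238 mm, at the back right; origin at the centre of its underside; leave it
Things that resemble listed ones, but are neither listed nor needed, are in the scene too. Leave any turquoise look-alike of the lens_blue alone.

How it is judged (in metres and radians):
On the way:
1. the red-ringed barrel lies in the reject bin, let go (x of lens_red in the frame of reject_bin between -0.09 and 0.09 m and y of lens_red in the frame of reject_bin between -0.07 and 0.07 m and z of lens_red in the frame of reject_bin below 0.065 m and contact force between the fingers and lens_red below 0.3 N), for 0.2 s.
At the end, for the whole second after the job is handed in: red-ringed barrel at rest in the bin, let go; blue one in the V, flange in front, shoulder within 3 mm of the stop plate, axis within 2.5 mm (height), 3 mm (sideways) and 0.04 rad of seated, still, pressed by the fingers (over 2 N) with 3 to 25 N on each V half (all of step 1 and linear speed of lens_red below 0.03 m/s and x of lens_blue in the frame of v_mount between -0.003 and 0.002 m and y of lens_blue in the frame of v_mount between -0.003 and 0.003 m and z of lens_blue in the frame of v_mount between 0.0475 and 0.0525 m and angle between the x axis of lens_blue and the x axis of v_mount, either way round below 0.04 rad and x of lens_blue_front in the frame of v_mount below 0 m and contact force between the fingers and lens_blue above 2 N and linear speed of lens_blue below 0.02 m/s and contact force between lens_blue and v_left between 3 and 25 N and contact force between lens_blue and v_right between 3 and 25 N); the arm keeps its last pose, push and grip.
It fails at once if the yellow-ringed barrel is moved by more than 25 mm (distance of lens_yellow from where it was at the start of the episode above 0.025 m).
It fails at once if the clamp strap is moved by more than 30 mm (distance of clamp_strap from where it was at the start of the episode above 0.03 m).
It fails at once if the hex key stand is moved by more than 30 mm (distance of hex_stand from where it was at the start of the episode above 0.03 m).
It fails at once if the blue-ringed barrel is slammed or pressed into the V with more than 60 N (contact force between lens_blue and v_mount above 60 N).
It also fails if it takes over 66 s, if anything falls off the work surface, if the arm or the gripper's body presses on something with over 40 N, if the wrist force passes 120 N, or if a joint passes its speed limit or range.

## Working session

There is one attempt and no reset: what is moved stays moved. The work goes in short steps, Python scripts to look and compute and a tool call to move; the robot and the scene stay as the last step left them, time stands still between calls to the robot, and variables do not carry over. Pictures are saved under pics/ and viewed, at most 10 in all, crops included, and the job is handed in when it is done.

Besides the shell and the picture viewer there is one more tool, called after "Request:" by a JSON object that holds its "api" and its "payload", one argument or row to a line. carry_out: Moves the arm, as the interface text tells. Its arguments: {"type":"object","properties":{"deltas":{"type":"array"}},"required":["deltas"]}

```bash
ls; mkdir -p pics; python3 - <<'E'
from cell import ctrl
import cv2,numpy as np
for n in ("scene","top"):
    im=ctrl.get_image(n); cv2.imwrite(f"pics/{n}0.png",im[:,:,::-1]); c=ctrl.calibration(n); print(n,np.round(c["mtx"],1).tolist(),np.round(c["R"],4).tolist(),np.round(c["t"],1).tolist())
s=ctrl.read_state(); print(s, ctrl.grip_depth)
E
```

```text
pics
scene [[408.1, 0.0, 319.9], [0.0, 408.1, 195.5], [0.0, 0.0, 1.0]] [[0.7942, -0.6076, 0.013], [-0.2347, -0.3263, -0.9157], [0.5605, 0.7241, -0.4018]] [-406.9, 223.7, 1086.8]
top [[366.3, 0.0, 320.6], [0.0, 366.3, 197.9], [0.0, 0.0, 1.0]] [[-0.0243, -0.9997, 0.006], [-0.9939, 0.0235, -0.1075], [0.1073, -0.0086, -0.9942]] [86.0, 563.2, 1096.4]
{'clock': 0.1, 'qpos': array([ 1.1392019 ,  0.62928919,  0.03843983,  1.51825669, -0.02699514,
        0.99632087, -0.02001381]), 'qd': array([-0.00058515, -0.00292434,  0.00203118, -0.00346801,  0.00077426,
        0.00033162, -0.00010193]), 'tau': array([ 2.87245661e-03, -5.64536119e+01,  1.23045925e+00, -1.93972081e+01,
        1.12797166e-02,  5.49600823e-03, -9.56237329e-07]), 'eef_pos': array([ 232.30347256, -606.39745059,  194.16159749]), 'tool_rot': array([-3.13983651e+00,  2.08504722e-05,  3.65787523e-01]), 'force': array([-0.41632567, -0.45266108, -0.0110139 ]), 'torque': array([ 0.01406107, -0.01642241,  0.00646579]), 'gripper_force': 0.0, 'width': 85.71976670945351} 18.700000000000003
```

View pics/scene0.png

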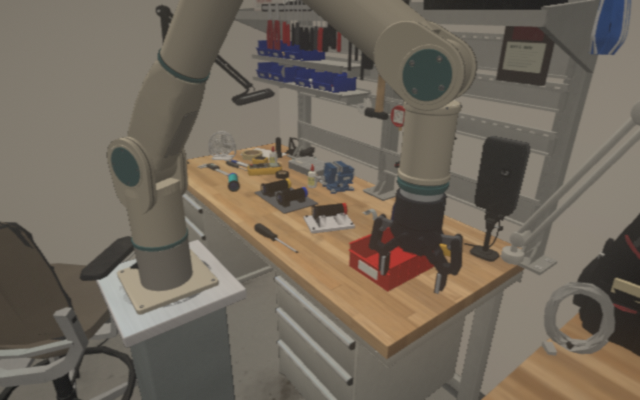

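View pics/top0.png

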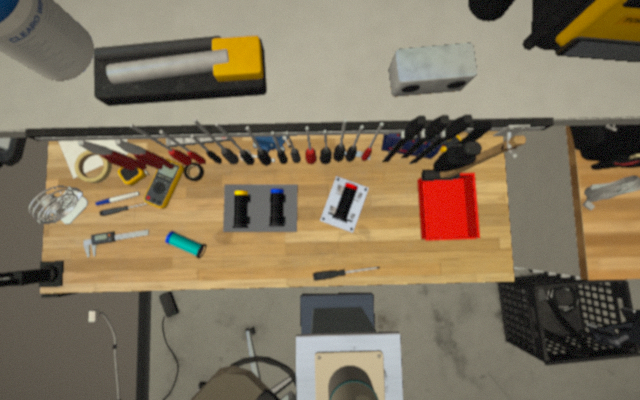

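Top view: the red-ringed barrel is in the V-mount at (347,203), with its ring at (350,187). Barrels in the tray: yellow ring at (241,193), blue ring at (277,191). The bin is at (449,207). Could be mistaken for the blue barrel: the turquoise cylinder (185,243), the yellow barrel (241,208) and the red barrel (347,203). By its description, I choose (277,207). Next, a close crop to check that.

```bash
python3 - <<'E'
import cv2,numpy as np
t=cv2.imread("pics/top0.png")[165:245,215:385]; s=cv2.imread("pics/scene0.png")[165:245,245:415]
r=lambda a:cv2.resize(a,(765,300) if 0 else (637,300),interpolation=cv2.INTER_CUBIC)
cv2.imwrite("pics/crop1.png",np.vstack([r(t),r(s)]))
E
```

```text
(no output)
```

View pics/crop1.png

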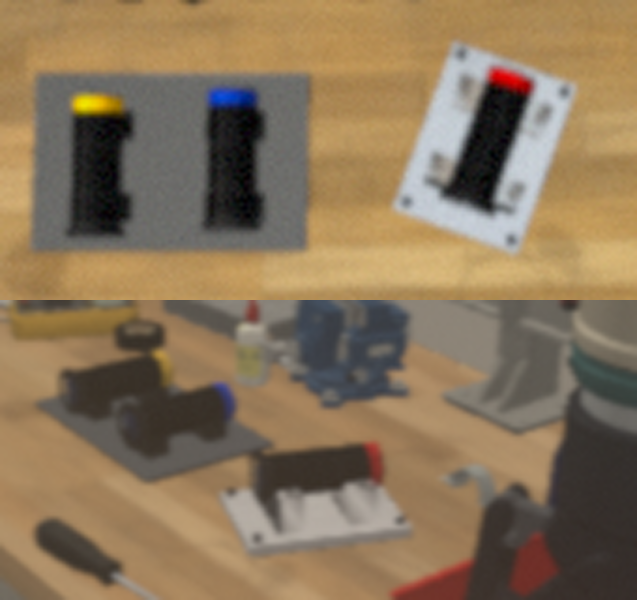

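The crop confirms a true blue ring at top (277,191); the second barrel is yellow, and both have their flanges toward the robot. In scene, the red ring is at (344,208) and the blue ring at (305,192).

```bash
cat > h.py <<'E'
import cv2,numpy as np
from cell import ctrl
C={n:ctrl.calibration(n) for n in("scene","top")}
def ray(n,p):
    c=C[n];R=np.array(c["R"]);t=np.array(c["t"]).ravel()
    d=R.T@np.linalg.inv(c["mtx"])@np.array([p[0],p[1],1.]);return -R.T@t,d/np.linalg.norm(d)
def plane(n,p,z):
    o,d=ray(n,p);return o+d*(z-o[2])/d[2]
def tri(a,b):
    o1,d1=ray("top",a);o2,d2=ray("scene",b)
    k=np.linalg.lstsq(np.c_[d1,-d2],o2-o1,rcond=None)[0];p,q=o1+k[0]*d1,o2+k[1]*d2
    return (p+q)/2,np.linalg.norm(p-q)
def proj(n,X):
    c=C[n];v=c["mtx"]@(np.array(c["R"])@X+np.array(c["t"]).ravel());return v[:2]/v[2]
def mask(im,lo,hi,roi):
    m=cv2.inRange(cv2.cvtColor(im,cv2.COLOR_BGR2HSV),lo,hi);k=np.zeros_like(m);x0,y0,x1,y1=roi;k[y0:y1,x0:x1]=m[y0:y1,x0:x1];return k
def big(m):
    return max(cv2.findContours(m,cv2.RETR_EXTERNAL,cv2.CHAIN_APPROX_NONE)[0],key=cv2.contourArea)
E
python3 - <<'E'
from h import *
np.set_printoptions(precision=1,suppress=True)
T=cv2.imread("pics/top0.png");S=cv2.imread("pics/scene0.png")
def cen(m):
    c=big(m);M=cv2.moments(c);return np.array([M["m10"]/M["m00"],M["m01"]/M["m00"]]),cv2.boundingRect(c)
rng={"blue":((105,120,50),(128,255,255)),"yellow":((18,130,70),(32,255,255)),"red":((0,150,70),(8,255,255))}
rt={"blue":(262,180,295,215),"yellow":(228,180,255,215),"red":(335,172,362,200)}
rs={"blue":(293,180,312,205),"yellow":(280,175,296,200),"red":(335,198,352,220)}
for k in rng:
    a,ba=cen(mask(T,*rng[k],rt[k]));b,bb=cen(mask(S,*rng[k],rs[k]));print(k,a,ba,b,bb,*tri(a,b))
def rect(m,z,name):
    hull=cv2.convexHull(big(m));r=cv2.minAreaRect(hull);B=cv2.boxPoints(r);P=np.array([plane("top",p,z) for p in B])
    e=np.diff(np.r_[P,P[:1]],axis=0);print(name,"c",P.mean(0),"len",np.linalg.norm(e,axis=1),"ang",np.degrees(np.arctan2(e[:,1],e[:,0])),"px",B.ravel());return B
print("mountHSV",cv2.cvtColor(T,cv2.COLOR_BGR2HSV)[[222,195,225],[325,340,258]], "tray",cv2.cvtColor(T,cv2.COLOR_BGR2HSV)[[208,190],[258,260]])
rect(mask(T,(90,0,140),(140,60,255),(310,165,380,240)),12,"mount")
rect(mask(T,(0,0,50),(180,70,150),(215,175,305,240)),6,"tray")
rect(mask(T,(0,150,60),(8,255,255),(405,160,495,250)),70,"bin")
E
```

```text
Traceback (most recent call last):
ZeroDivisionError: float division by zero
```

```bash
cat > m.py <<'E'
from h import *
np.set_printoptions(precision=1,suppress=True)
T=cv2.imread("pics/top0.png");S=cv2.imread("pics/scene0.png")
def cen(m):
    y,x=np.nonzero(m);return np.array([x.mean(),y.mean()]),(x.min(),x.max(),y.min(),y.max(),len(x))
rng={"blue":((105,110,40),(128,255,255)),"yellow":((15,110,60),(35,255,255)),"red":((0,140,50),(8,255,255))}
rt={"blue":(262,180,295,215),"yellow":(228,185,252,198),"red":(335,172,362,200)}
rs={"blue":(293,180,312,205),"yellow":(283,175,293,190),"red":(335,198,352,220)}
for k in rng:
    try:
        a,ba=cen(mask(T,*rng[k],rt[k]));b,bb=cen(mask(S,*rng[k],rs[k]));print(k,a,*map(int,ba),b,*map(int,bb),*tri(a,b))
    except Exception as e: print(k,e)
def rect(m,z,name):
    hull=cv2.convexHull(big(m));r=cv2.minAreaRect(hull);B=cv2.boxPoints(r);P=np.array([plane("top",p,z) for p in B])
    e=np.diff(np.r_[P,P[:1]],axis=0);print(name,"c",P.mean(0),"len",np.linalg.norm(e,axis=1),"ang",np.degrees(np.arctan2(e[:,1],e[:,0])),"px",B.ravel())
H=cv2.cvtColor(T,cv2.COLOR_BGR2HSV)
print("HSV",H[222,325],H[195,338],H[208,258],H[190,260])
rect(mask(T,(90,0,140),(140,60,255),(310,165,380,240)),12,"mount")
rect(mask(T,(0,0,50),(180,70,150),(215,175,305,240)),6,"tray")
rect(mask(T,(0,150,60),(8,255,255),(405,160,495,250)),70,"bin")
E
python3 m.py
```

```text
blue [276.2 190.8] 270 282 188 193 66 [304.  188.8] 303 305 188 190 4 [589.9 205.4  47.7] 4.616458585868841
yellow [240.5 192.6] 234 247 190 195 79 [289.1 181. ] 285 292 175 187 63 [589.7 312.6  44.8] 10.235942437444868
red [350.3 186.3] 346 356 184 189 37 [344.5 206.8] 342 346 203 212 32 [597.9 -19.6  55.5] 5.910802168078593
HSV [ 21  21 190] [109  14 199] [ 40   7 106] [ 45  10 107]
mount c [546.8  -0.4  12. ] len [144.5 106.1 144.1 104.7] ang [ -21.4 -111.6  158.1   68.7] px [320.3 219.7 336.  176.5 367.8 188.1 352.1 231.3]
tray c [540.9 264.1   6. ] len [229.8 144.4 226.7 144.3] ang [-91.3 179.   88.6   0.2] px [223. 185. 296. 185. 296. 231. 223. 231.]
bin c [ 526.1 -305.    70. ] len [175.2 196.6 171.9 196. ] ang [-87.5 179.8  92.4   0.8] px [417.  175.8 475.1 171.9 479.5 237.9 421.4 241.8]
```

Request:
{"api": "carry_out", "payload": {
  "deltas": [0,0,0,0.042,-0.038,0,-1,0,0,0,0.042,-0.038,0,-1,0,0,0,0.042,-0.038,0,-1,0,0,0,0.042,-0.038,0,-1,0,0,0,0.042,-0.038,0,-1,0,0,0,0.042,-0.038,0,-1,0,0,0,0.042,-0.038,0,-1,0,0,0,0.042,-0.038,0,-1,0,0,0,0.042,-0.038,0,-1,0,0,0,0.042,-0.038,0,-1,0,0,0,0.042,-0.038,0,-1,0,0,0,0.042,-0.038,0,-1]
}}

```text
clock: 1.6
eef_pos: [540.5, 0.7, 194.8]
tool_rot: [3.141, 0.0, 0.366]
force: [0.7, -0.6, -0.7]
width: 85.1
gripper_force: 0.0
```

```bash
cat > go.py <<'E'
import sys
from h import *
from scipy.spatial.transform import Rotation as Ro
# go.py x y z yaw_deg : remaining shift in the tool frame (mm) and turn (deg about tool axes), shift in axes before and after the turn
x,y,z,w=map(float,sys.argv[1:5]);s=ctrl.read_state()
R=Ro.from_euler("xyz",s["tool_rot"]);G=Ro.from_euler("xyz",[np.pi,0,np.radians(w)])
d=np.array([x,y,z])-s["eef_pos"];np.set_printoptions(precision=1,suppress=True)
print("t",round(s["clock"],2),"pos",s["eef_pos"],"yaw",np.degrees(s["tool_rot"]),"F",s["force"],"w",round(s["width"],1),"gf",round(s["gripper_force"],1),"q7",round(s["qpos"][6],2))
print("turn",(R.inv()*G).as_rotvec(degrees=True),"shift before",R.inv().apply(d),"after",G.inv().apply(d))
E
python3 go.py 547 0 195 158.5
python3 - <<'E'
from h import *
np.set_printoptions(precision=1,suppress=True)
print("bin right",plane("top",(477,205),75),"left floor",plane("top",(419,209),0),"rear rim",plane("top",(448,174),75),"front",plane("top",(450,240),0),plane("top",(450,240),55))
for p in((405,150),(430,125),(470,125),(475,165),(430,178)):print("hex",plane("top",p,230),plane("top",p,0))
im=ctrl.get_image("scene");cv2.imwrite("pics/s1.png",cv2.resize(im[130:330,200:520,::-1],(800,500),interpolation=cv2.INTER_CUBIC))
E
```

```text
t 1.6 pos [540.5   0.7 194.8] yaw [180.   0.  21.] F [ 0.7 -0.6 -0.7] w 85.1 gf 0.0 q7 -1.27
turn [  -0.     0.  -137.5] shift before [ 5.8  3.  -0.2] after [-6.3  1.7 -0.2]
bin right [ 528.2 -388.5   75. ] left floor [ 525.8 -237.1    0. ] rear rim [ 622.8 -308.4   75. ] front [ 426.4 -329.     0. ] [ 427.2 -309.3   55. ]
hex [ 662.  -145.4  230. ] [ 716.4 -202.2    0. ]
hex [ 726.4 -213.4  230. ] [ 797.  -287.2    0. ]
hex [ 724.1 -317.1  230. ] [ 794.1 -416.9    0. ]
hex [ 618.8 -322.7  230. ] [ 662.4 -423.9    0. ]
hex [ 587.8 -205.5  230. ] [ 623.7 -277.4    0. ]
```

View pics/s1.png

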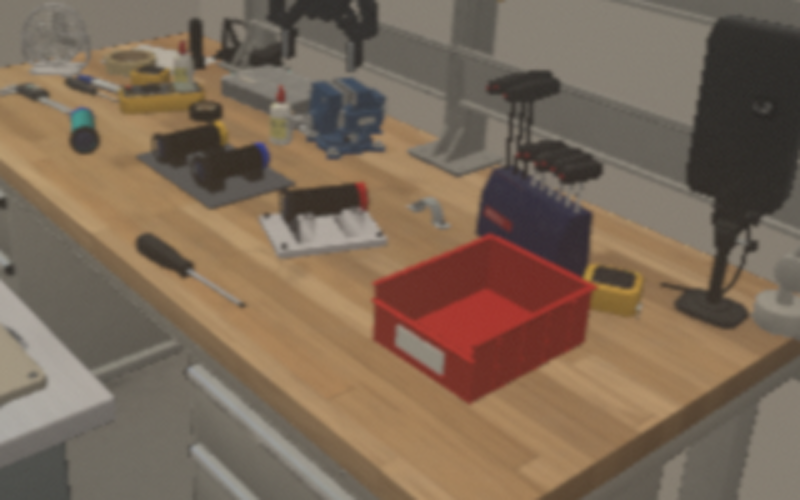

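The crop shows the bin at (480,320) with the hex stand right behind it (535,215), the strap at (430,210), and the mount with the red barrel at (322,220). Bin centre ≈ (525,-313).

Request:
{"api": "carry_out", "payload": {
  "deltas": [0,0,-10.6,0,0,0,-1,0,0,-10.6,0,0,0,-1,0,0,-10.6,0,0,0,-1,0,0,-10.6,0,0,0,-1,0,0,-10.6,0,0,0,-1,0,0,-10.6,0,0,0,-1,0,0,-10.6,0,0,0,-1,0,0,-10.6,0,0,0,-1,0,0,-10.6,0,0,0,-1,0,0,-10.6,0,0,0,-1,0,0,-10.6,0,0,0,-1,0,0,-10.6,0,0,0,-1]
}}

```text
clock: 3.15
eef_pos: [539.7, -1.3, 194.7]
tool_rot: [-3.141, -0.001, 2.592]
force: [1.0, -0.9, -0.3]
width: 85.5
gripper_force: 0.0
```

```bash
python3 go.py 547 0 28 158.5
```

```text
t 3.15 pos [539.7  -1.3 194.7] yaw [-180.    -0.   148.5] F [ 1.  -0.9 -0.3] w 85.5 gf 0.0 q7 0.59
turn [ -0.  -0. -10.] shift before [ -5.7   5.  166.7] after [ -6.3   3.9 166.7]
```

Request:
{"api": "carry_out", "payload": {
  "deltas": [0,0,-10,0,0,0,-1,0,0,0,-0.006,0.004,0.04,-1,0,0,0,0,0,0.03,-1,0,0,0,0,0,0.02,-1,0,0,0,0,0,0,-1,0,0,0,0,0,0,-1]
}}

```text
clock: 3.9
eef_pos: [547.6, 0.7, 105.7]
tool_rot: [3.141, 0.001, 2.76]
force: [0.1, 0.8, 0.2]
width: 85.4
gripper_force: 0.0
```

```bash
python3 go.py 547 0 26 158.5;  python3 - <<'E'
from h import *
a=ctrl.get_image("scene")[150:260,270:430,::-1];b=ctrl.get_image("top")[155:265,270:430,::-1]
r=lambda i:cv2.resize(i,(436,300),interpolation=cv2.INTER_CUBIC)
cv2.imwrite("pics/s2.png",np.vstack([r(a),r(b)]))
E
```

```text
t 3.9 pos [547.6   0.7 105.7] yaw [180.    0.  158.2] F [0.1 0.8 0.2] w 85.4 gf 0.0 q7 0.63
turn [ 0.   0.  -0.3] shift before [ 0.4 -0.9 79.7] after [ 0.3 -0.8 79.7]
```

View pics/s2.png

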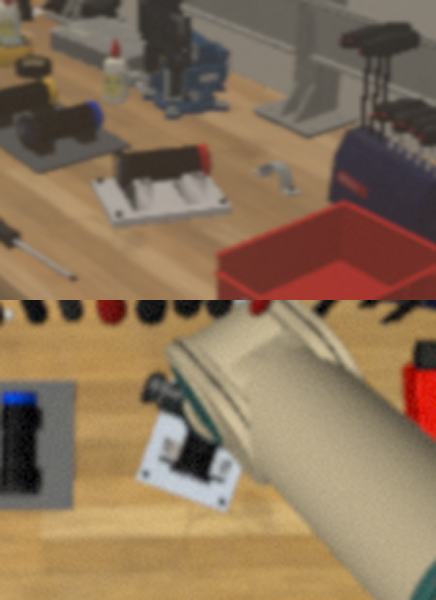

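The scene crop shows the finger over the mount at (175,80), and the top crop shows the left finger at (160,388), square to the barrel as planned. Descend and grip.

Request:
{"api": "carry_out", "payload": {
  "deltas": [0,0,0,0,-0.001,0.025,-1,0,0,0,0,0,0.025,-1,0,0,0,0,0,0.02,-1,0,0,0,0,0,0.01,-1,0,0,0,0,0,0,-1,0,0,0,0,0,0,0,0,0,0,0,0,0,0.5,0,0,0,0,0,0,1,0,0,0,0,0,0,1,0,0,0,0,0,0,1,0,0,0,0,0,0,1,0,0,0,0,0,0,1]
}}

```text
clock: 5.5
eef_pos: [547.1, -0.5, 25.7]
tool_rot: [-3.141, 0.001, 2.76]
force: [-0.7, -2.4, 5.9]
width: 26.1
gripper_force: 46.6
```

```bash
python3 go.py 547 0 126 158.5
```

```text
t 5.5 pos [547.1  -0.5  25.7] yaw [-180.     0.1  158.1] F [-0.7 -2.4  5.9] w 26.1 gf 46.6 q7 0.54
turn [-0.   0.1 -0.4] shift before [   0.2    0.4 -100.3] after [   0.3    0.4 -100.3]
```

Request:
{"api": "carry_out", "payload": {
  "deltas": [0,0,0,0,0,0,1,0,0,0,0,0,0,1]
}}

```text
clock: 5.75
eef_pos: [547.1, -0.5, 25.7]
tool_rot: [-3.141, 0.001, 2.76]
force: [-0.8, -0.4, 5.4]
width: 26.0
gripper_force: 46.6
```

```bash
python3 go.py 547 0 126 158.5;  python3 - <<'E'
from h import *
a=ctrl.get_image("scene")[150:250,270:390,::-1]
cv2.imwrite("pics/s3.png",cv2.resize(a,(720,600),interpolation=cv2.INTER_CUBIC))
E
```

```text
t 5.75 pos [547.1  -0.5  25.7] yaw [-180.     0.1  158.2] F [-0.8 -0.4  5.4] w 26.0 gf 46.6 q7 0.54
turn [-0.   0.1 -0.3] shift before [   0.2    0.4 -100.3] after [   0.3    0.5 -100.3]
```

View pics/s3.png

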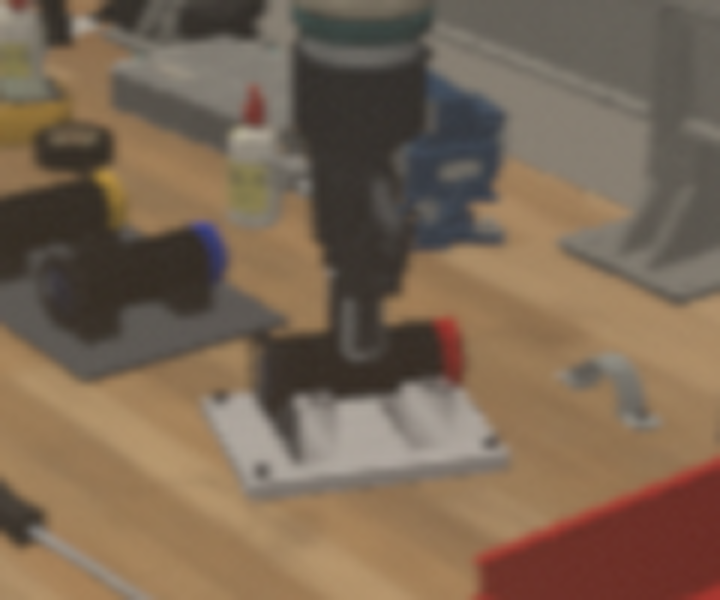

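The crop shows the fingertips ending at (360,355), on the upper flank of the barrel (about z 61 mm). With the 26 mm opening, this means the grip is too high. The tips stand about 35 mm behind the reported TCP, so I open, go lower and watch the force.

Request:
{"api": "carry_out", "payload": {
  "deltas": [0,0,0,0,0,0,-1,0,0,0,0,0,0,-1,0,0,0,0,0,0,-1,0,0,0,0,0,0,-1,0,0,0,0,0,0,-1,0,0,0,0,0,0.005,-1,0,0,0,0,0,0.005,-1,0,0,0,0,0,0.005,-1,0,0,0,0,0,0,-1]
}}

```text
clock: 6.92
eef_pos: [546.4, -0.3, 9.5]
tool_rot: [-3.141, -0.001, 2.761]
force: [-0.1, 0.1, -0.4]
width: 85.5
gripper_force: 0.0
```

```bash
python3 go.py 547 0 126 158.5
```

```text
t 6.92 pos [546.4  -0.3   9.5] yaw [-180.    -0.1  158.2] F [-0.1  0.1 -0.4] w 85.5 gf 0.0 q7 0.52
turn [-0.  -0.1 -0.3] shift before [  -0.4    0.5 -116.5] after [  -0.5    0.6 -116.5]
```

Request:
{"api": "carry_out", "payload": {
  "deltas": [0,0,0,0,0,0,0,0,0,0,0,0,0,0.3,0,0,0,0,0,0,0.5,0,0,0,0,0,0,0.5,0,0,0,0,0,0,0.5,0,0,0,0,0,0,0.5]
}}

```text
clock: 7.68
eef_pos: [547.0, -0.5, 10.7]
tool_rot: [-3.141, 0.001, 2.76]
force: [-2.4, -0.9, 4.7]
width: 37.5
gripper_force: 59.7
```

```bash
python3 go.py 547 0 126 158.5;  python3 - <<'E'
from h import *
a=ctrl.get_image("scene")[170:240,290:380,::-1]
cv2.imwrite("pics/s4.png",cv2.resize(a,(720,560),interpolation=cv2.INTER_CUBIC))
for z in (12,31,50,65):print(z,proj("scene",np.array([540,-19,z])))
E
```

```text
t 7.67 pos [547.   -0.5  10.7] yaw [-180.     0.   158.2] F [-2.4 -0.9  4.7] w 37.5 gf 59.7 q7 0.52
turn [-0.   0.  -0.3] shift before [   0.1    0.4 -115.3] after [   0.2    0.4 -115.3]
12 [329.92552147 222.92931769]
31 [330.05551307 217.87561739]
50 [330.18696854 212.76500617]
65 [330.29179952 208.68947865]
```

View pics/s4.png

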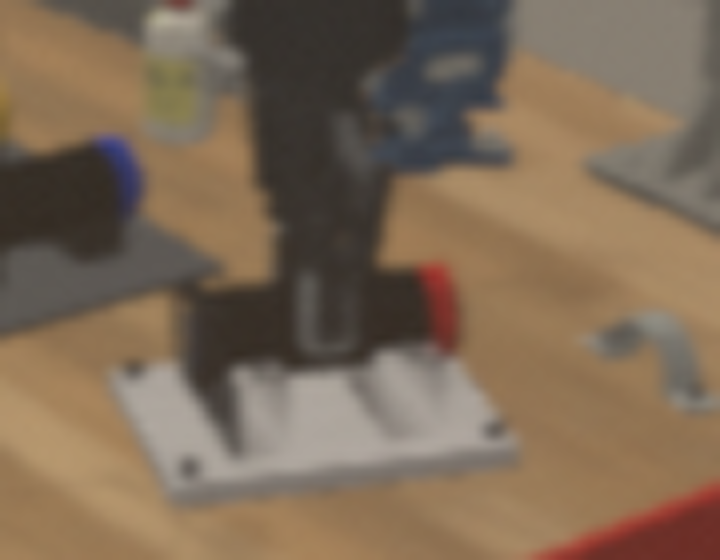

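The tip is at crop (330,350), about z 47–57 and still at or above the axis, and the opening of 37.5 mm agrees with this. Go 22 mm deeper and regrip.

Request:
{"api": "carry_out", "payload": {
  "deltas": [0,0,0,0,0,0,-1,0,0,0,0,0,0,-1,0,0,0,0,0,0,-1,0,0,0,0,0,0.008,-1,0,0,0,0,0,0.007,-1,0,0,0,0,0,0.007,-1,0,0,0,0,0,0,-1,0,0,0,0,0,0,0,0,0,0,0,0,0,0.5,0,0,0,0,0,0,0.5,0,0,0,0,0,0,0.5,0,0,0,0,0,0,0.5]
}}

```text
clock: 9.22
eef_pos: [547.0, -0.5, -11.5]
tool_rot: [-3.141, 0.001, 2.76]
force: [-1.3, -0.0, 5.7]
width: 38.6
gripper_force: 59.8
```

```bash
python3 go.py 547 0 90 158.5
```

```text
t 9.22 pos [547.   -0.5 -11.5] yaw [-180.     0.   158.2] F [-1.3 -0.   5.7] w 38.6 gf 59.8 q7 0.49
turn [-0.   0.  -0.3] shift before [   0.1    0.4 -101.5] after [   0.1    0.4 -101.5]
```

Request:
{"api": "carry_out", "payload": {
  "deltas": [0,0,0,0,0,-0.005,0.5,0,0,0,0,0,-0.01,0.5,0,0,0,0,0,-0.02,0.5,0,0,0,0,0,-0.03,0.5,0,0,0,0,0,-0.03,0.5,0,0,0,0,0,-0.025,0.5,0,0,0,0,0,0,0.5]
}}

```text
clock: 10.1
eef_pos: [548.2, -0.1, 109.9]
tool_rot: [3.14, 0.004, 2.76]
force: [0.1, 0.7, -2.3]
width: 38.8
gripper_force: 60.4
```

```bash
python3 go.py 520 -313 109 181.5; python3 - <<'E'
from h import *
T=ctrl.get_image("top")[:,:,::-1];S=ctrl.get_image("scene")[:,:,::-1]
m=mask(np.ascontiguousarray(S),(0,140,50),(8,255,255),(320,150,365,215));y,x=np.nonzero(m)
print(len(x),x.mean(),y.mean(),proj("scene",np.array([598,-20,55.])),proj("scene",np.array([598,-20,175.])))
E
```

```text
t 10.1 pos [548.2  -0.1 109.9] yaw [179.9   0.2 158.1] F [ 0.1  0.7 -2.3] w 38.8 gf 60.4 q7 0.63
turn [  0.1   0.2 -23.4] shift before [ -90.3 -300.9    0.7] after [  36.4 -312.     0.9]
29 345.8965517241379 174.06896551724137 [343.73071874 207.13230445] [345.06542519 174.02255354]
```

Request:
{"api": "carry_out", "payload": {
  "deltas": [0,0,0,-0.013,-0.043,0,0.5,0,0,0,-0.013,-0.043,0,0.5,0,0,0,-0.013,-0.043,0,0.5,0,0,0,-0.013,-0.043,0,0.5,0,0,0,-0.013,-0.043,0,0.5,0,0,0,-0.013,-0.043,0,0.5,0,0,0,-0.012,-0.043,0,0.5,0,0,-7.8,0,0,0,0.5,0,0,-7.8,0,0,0,0.5,0,0,-7.8,0,0,0,0.5,0,0,0,0,0,0,0.5]
}}

```text
clock: 11.58
eef_pos: [517.2, -312.8, 106.3]
tool_rot: [3.14, -0.002, -3.116]
force: [0.4, -0.2, -2.6]
width: 38.5
gripper_force: 60.7
```

```bash
python3 go.py 520 -313 -15 181.5; python3 - <<'E'
from h import *
a=ctrl.get_image("scene")[130:270,310:470,::-1]
cv2.imwrite("pics/s5.png",cv2.resize(a,(640,560),interpolation=cv2.INTER_CUBIC))
E
```

```text
t 11.57 pos [ 517.2 -312.8  106.3] yaw [ 179.9   -0.1 -178.5] F [ 0.4 -0.2 -2.6] w 38.5 gf 60.7 q7 1.53
turn [ 0.1 -0.1 -0. ] shift before [ -3.   -0.5 121.2] after [ -2.7  -0.2 121.3]
```

View pics/s5.png

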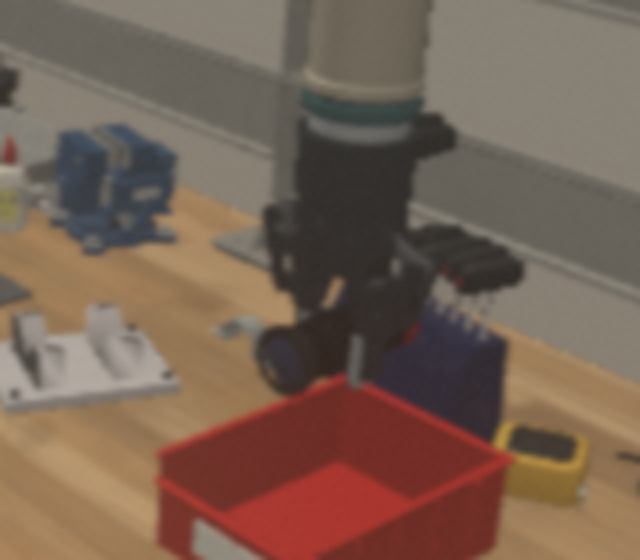

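The crop shows the red barrel held at (330,345), over the open bin and clear of the hex stand. Lower it, release and rise.

Request:
{"api": "carry_out", "payload": {
  "deltas": [0,0,0,0,0,0.02,0.5,0,0,0,0,0,0.025,0.5,0,0,0,0,0,0.025,0.5,0,0,0,0,0,0.025,0.5,0,0,0,0,0,0.02,0.5,0,0,0,0,0,0.01,0.5,0,0,0,0,0,0,-0.2,0,0,0,0,0,0,-1,0,0,0,0,0,0,-1,0,0,0,0,0,0,-1,0,0,0,0,0,-0.01,-1,0,0,0,0,0,-0.03,-1]
}}

```text
clock: 13.12
eef_pos: [517.2, -312.8, 22.9]
tool_rot: [3.14, -0.002, -3.114]
force: [1.1, 0.0, 0.9]
width: 85.3
gripper_force: 0.0
```

Request:
{"api": "carry_out", "payload": {
  "deltas": [0,0,0,0,0,-0.04,-1,0,0,0,0,0,-0.04,-1,0,0,0,0,0,-0.02,-1,0,0,0,0,0,0,-1]
}}

```text
clock: 13.62
eef_pos: [519.1, -313.7, 124.3]
tool_rot: [-3.14, 0.002, -3.115]
force: [-0.1, 0.0, -0.2]
width: 85.3
gripper_force: 0.0
```

```bash
python3 go.py 535 209 110 180; python3 - <<'E'
from h import *
S=ctrl.get_image("scene")[:,:,::-1]
H=cv2.cvtColor(np.ascontiguousarray(S),cv2.COLOR_BGR2HSV)[215:275,350:440]
d=(H[:,:,2]<50).astype(np.uint8);n,l,st,ce=cv2.connectedComponentsWithStats(d);print(st[1:][st[1:,4]>20],ce[1:][st[1:,4]>20])
for k in(-57,57):print(proj("scene",np.array([520+k,-313,23.])))
E
```

```text
t 13.62 pos [ 519.1 -313.7  124.3] yaw [-179.9    0.1 -178.5] F [-0.1  0.  -0.2] w 85.3 gf 0.0 q7 1.54
turn [-0.1  0.1  1.5] shift before [-29.9 522.1  13.6] after [-15.9 522.7  14.3]
[] []
[375.49559829 267.56193986]
[403.92925106 254.34392735]
```

Request:
{"api": "carry_out", "payload": {
  "deltas": [0,0,0,-0.003,0.052,0,-1,0,0,0,-0.003,0.052,0,-1,0,0,0,-0.003,0.052,0,-1,0,0,0,-0.003,0.052,0,-1,0,0,0,-0.003,0.052,0,-1,0,0,0,-0.003,0.052,0,-1,0,0,0,-0.003,0.052,0,-1,0,0,0,-0.003,0.052,0,-1,0,0,0,-0.003,0.052,0,-1,0,0,0,-0.003,0.052,0,-1,0,0,2.4,0,0,0,-1,0,0,0,0,0,0,-1]
}}

```text
clock: 15.18
eef_pos: [533.1, 206.3, 121.3]
tool_rot: [-3.139, -0.003, 3.127]
force: [-0.4, -1.6, 0.2]
width: 85.4
gripper_force: 0.0
```

```bash
python3 go.py 537 207 -28 179.1; python3 - <<'E'
from h import *
a=ctrl.get_image("scene")[:,:,::-1];b=ctrl.get_image("top")[:,:,::-1]
r=lambda i,w,h:cv2.resize(i,(w,h),interpolation=cv2.INTER_CUBIC)
cv2.imwrite("pics/s6.png",np.vstack([r(a[130:280,240:440],560,300),r(b[150:270,210:500],560,300)]))
E
```

```text
t 15.18 pos [533.1 206.3 121.3] yaw [-179.9   -0.2  179.2] F [-0.4 -1.6  0.2] w 85.4 gf 0.0 q7 0.6
turn [-0.1 -0.2  0.1] shift before [ -4.3   1.1 149.3] after [ -3.8   0.8 149.3]
```

View pics/s6.png

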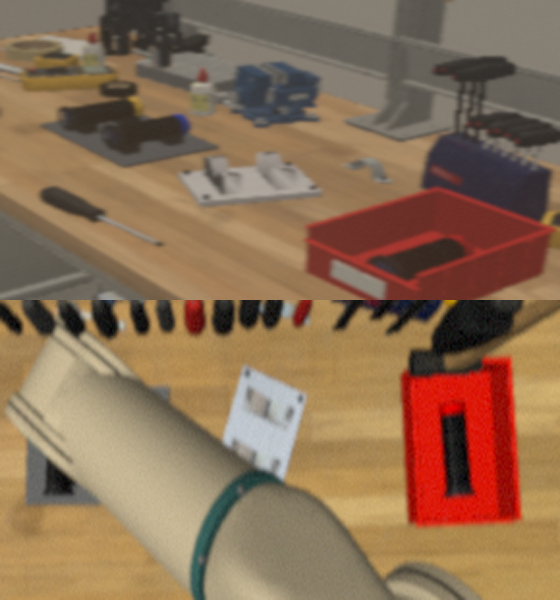

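The scene crop shows the red barrel lying in the bin at (415,260), and the top crop confirms it at (457,450). The mount is empty and the blue barrel is still in the tray at (150,130). Descend.

Request:
{"api": "carry_out", "payload": {
  "deltas": [0,0,0,-0.004,0.001,0.03,-1,0,0,0,0,0,0.03,-1,0,0,0,0,0,0.03,-1,0,0,0,0,0,0.025,-1,0,0,0,0,0,0.015,-1,0,0,0,0,0,0.01,-1,0,0,0,0,0,0.008,-1,0,0,0,0,0,0,-1]
}}

```text
clock: 16.27
eef_pos: [538.2, 208.2, -25.1]
tool_rot: [-3.141, -0.0, 3.127]
force: [0.7, 0.6, 0.0]
width: 85.3
gripper_force: 0.0
```

Request:
{"api": "carry_out", "payload": {
  "deltas": [0,0,0,0,0,0.002,0,0,0,0,0,0,0,0.5,0,0,0,0,0,0,0.5,0,0,0,0,0,0,0.5,0,0,0,0,0,0,0.5,0,0,0,0,0,0,0.5]
}}

```text
clock: 17.02
eef_pos: [538.4, 207.6, -26.3]
tool_rot: [-3.14, 0.001, 3.126]
force: [-1.0, -1.4, 5.7]
width: 38.4
gripper_force: 59.7
```

Request:
{"api": "carry_out", "payload": {
  "deltas": [0,0,0,0,0,-0.005,0.5,0,0,0,0,0,-0.01,0.5,0,0,0,0,0,-0.02,0.5,0,0,0,0,0,-0.03,0.5,0,0,0,0,0,-0.03,0.5,0,0,0,0,0,-0.015,0.5,0,0,0,0,0,0,0.5,0,0,0,0,0,0,0.5]
}}

```text
clock: 18.02
eef_pos: [537.6, 207.7, 82.3]
tool_rot: [-3.141, -0.001, 3.127]
force: [0.0, 0.3, -2.3]
width: 38.8
gripper_force: 60.4
```

```bash
python3 go.py 547 0 82 158.3; python3 - <<'E'
from h import *
T=np.ascontiguousarray(ctrl.get_image("top")[:,:,::-1]);S=np.ascontiguousarray(ctrl.get_image("scene")[:,:,::-1])
for n,I,roi in(("scene",S,(270,120,330,200)),("top",T,(220,150,310,240))):
    y,x=np.nonzero(mask(I,(105,110,40),(128,255,255),roi));print(n,len(x),x.mean() if len(x) else 0,y.mean() if len(x) else 0)
print(proj("scene",np.array([590,205,47.])),proj("scene",np.array([590,205,157.])))
# mount yaw/centre again from the now empty mount in the first top picture is in m.py
E
```

```text
t 18.02 pos [537.6 207.7  82.3] yaw [-179.9   -0.1  179.2] F [ 0.   0.3 -2.3] w 38.8 gf 60.4 q7 0.56
turn [-0.1 -0.1 20.9] shift before [ -12.4 -207.6    0.4] after [ -85.5 -189.5    0.3]
scene 6 304.3333333333333 162.16666666666666
top 0 0 0
[303.48234393 188.97601243] [303.38746651 161.43731192]
```

Blue is gripped and lifted: −2.3 N, opening 38.8 mm, and the ring is where it should be at scene (304,162). Carry it above the mount, 8 mm short of the seated position.

Request:
{"api": "carry_out", "payload": {
  "deltas": [0,0,0,-0.001,-0.02,0,0.5,0,0,0,-0.001,-0.035,0,0.5,0,0,0,-0.001,-0.04,0,0.5,0,0,0,-0.001,-0.04,0,0.5,0,0,0,-0.001,-0.04,0,0.5,0,0,0,0,-0.03,0,0.5,0,0,10.4,0,0,0,0.5,0,0,10.4,0,0,0,0.5,0,0,0,0,0,0,0.5,0,0,0,0,0,0,0.5]
}}

```text
clock: 19.38
eef_pos: [539.8, 2.6, 82.8]
tool_rot: [-3.141, -0.0, 2.766]
force: [1.2, 0.2, -1.7]
width: 38.3
gripper_force: 60.6
```

```bash
python3 go.py 539.4 2.5 20 158.45
```

```text
t 19.38 pos [539.8   2.6  82.8] yaw [-180.    -0.   158.5] F [ 1.2  0.2 -1.7] w 38.3 gf 60.6 q7 0.59
turn [-0.  -0.   0.1] shift before [ 0.3 -0.2 62.8] after [ 0.3 -0.3 62.8]
```

Request:
{"api": "carry_out", "payload": {
  "deltas": [0,0,0,0,0,0.02,0.5,0,0,0,0,0,0.025,0.5,0,0,0,0,0,0.015,0.5,0,0,0,0,0,0.003,0.5,0,0,0,0,0,0,0.5,0,0,0,0,0,0,0.5]
}}

```text
clock: 20.12
eef_pos: [540.8, 3.4, 20.7]
tool_rot: [3.141, 0.001, 2.764]
force: [-0.2, -0.2, -1.7]
width: 38.5
gripper_force: 60.6
```

```bash
python3 go.py 539.4 2.5 -10 158.45; cat > ring.py <<'E'
from h import *
S=np.ascontiguousarray(ctrl.get_image("scene")[:,:,::-1]);T=np.ascontiguousarray(ctrl.get_image("top")[:,:,::-1])
for n,I,roi in(("scene",S,(325,170,365,225)),("top",T,(325,165,370,205))):
    y,x=np.nonzero(mask(I,(105,110,40),(128,255,255),roi));print(n,len(x),*((x.mean(),y.mean(),x.min(),x.max(),y.min(),y.max()) if len(x) else []))
cv2.imwrite("pics/s7.png",cv2.resize(S[165:245,280:390][:,:],(800,582),interpolation=cv2.INTER_CUBIC))
m=np.array([.930,-.3673,0]);o=np.array([546.8,-.4,50])
for k,z in((0,0),(-8,0),(-8,30)):print(k,z,proj("scene",o+m*(55+k)+[0,0,z]))
E
python3 ring.py
```

```text
t 20.12 pos [540.8   3.4  20.7] yaw [180.    0.1 158.4] F [-0.2 -0.2 -1.7] w 38.5 gf 60.6 q7 0.51
turn [ 0.   0.1 -0.1] shift before [ 1.  -1.4 30.7] after [ 1.  -1.4 30.7]
scene 14 342.2142857142857 198.42857142857142 341 343 196 202
top 0
0 0 [343.7808981  208.52748343]
-8 0 [341.5492079  208.77862475]
-8 30 [341.85506627 200.73064048]
```

View pics/s7.png

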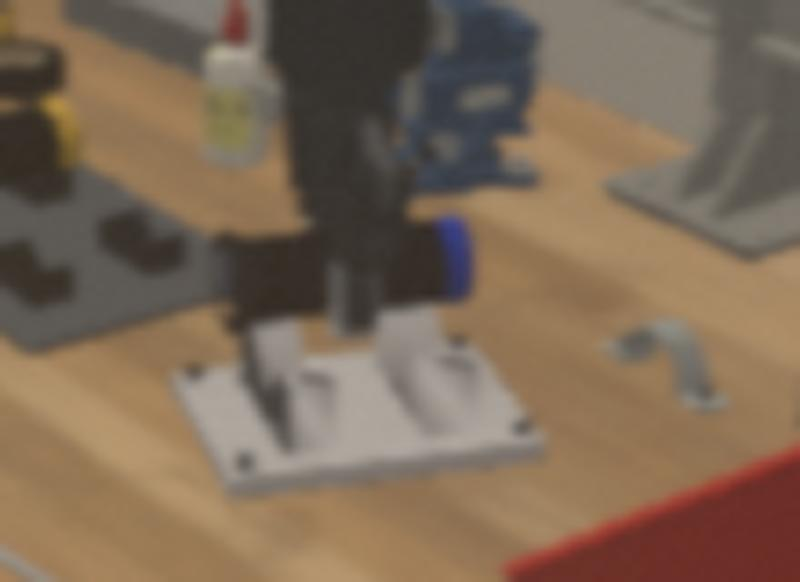

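The last crop shows the blue barrel level above the V, flange in front of the stop plate at (240,280), ring at (455,258), and the tips between the supports. Lower it gently.

Request:
{"api": "carry_out", "payload": {
  "deltas": [0,0,0,0.001,-0.001,0.008,0.5,0,0,0,0,0,0.008,0.5,0,0,0,0,0,0.006,0.5,0,0,0,0,0,0.002,0.5,0,0,0,0,0,0,0.5]
}}

```text
clock: 20.85
eef_pos: [538.8, 2.9, -4.2]
tool_rot: [-3.142, -0.0, 2.764]
force: [0.4, -0.0, -3.0]
width: 38.5
gripper_force: 60.6
```

Request:
{"api": "carry_out", "payload": {
  "deltas": [0,0,0,0,0,0.002,0.5,0,0,0,0,0,0,0.5]
}}

```text
clock: 21.1
eef_pos: [539.0, 2.7, -5.9]
tool_rot: [3.142, 0.0, 2.764]
force: [0.1, 0.0, -2.1]
width: 38.1
gripper_force: 60.6
```

Request:
{"api": "carry_out", "payload": {
  "deltas": [0,0,0,0,0,0.002,0.5,0,0,0,0,0,0,0.5]
}}

```text
clock: 21.35
eef_pos: [538.8, 2.7, -8.1]
tool_rot: [-3.141, -0.0, 2.764]
force: [0.1, 0.3, -1.8]
width: 38.7
gripper_force: 60.6
```

Request:
{"api": "carry_out", "payload": {
  "deltas": [0,0,0,0,0,0.001,0.5,0,0,0,0,0,0,0.5]
}}

```text
clock: 21.6
eef_pos: [538.8, 2.7, -9.0]
tool_rot: [-3.142, -0.0, 2.764]
force: [0.3, -0.2, -2.2]
width: 38.9
gripper_force: 60.6
```

Request:
{"api": "carry_out", "payload": {
  "deltas": [0,0,0,0,0,0.001,0.5,0,0,0,0,0,0,0.5]
}}

```text
clock: 21.85
eef_pos: [539.0, 2.7, -9.9]
tool_rot: [3.142, 0.0, 2.764]
force: [-0.2, -0.3, -0.8]
width: 38.7
gripper_force: 60.9
```

Request:
{"api": "carry_out", "payload": {
  "deltas": [0,0,0,0,0,0.001,0.5,0,0,0,0,0,0,0.5]
}}

```text
clock: 22.1
eef_pos: [539.2, 2.7, -10.1]
tool_rot: [-3.141, 0.001, 2.765]
force: [-1.9, -0.7, 7.4]
width: 38.7
gripper_force: 61.6
```

Request:
{"api": "carry_out", "payload": {
  "deltas": [0,0,0,0,0,-0.0006,0.5,0,0,0,-0.002,0,0,0.5,0,0,0,0,0,0,0.5]
}}

```text
clock: 22.48
eef_pos: [539.9, 2.4, -10.1]
tool_rot: [-3.141, -0.001, 2.765]
force: [-2.9, 1.0, 6.0]
width: 38.8
gripper_force: 61.2
```

Request:
{"api": "carry_out", "payload": {
  "deltas": [0,0,0,-0.002,0,0,0.5,0,0,0,0,0,0,0.5]
}}

```text
clock: 22.72
eef_pos: [541.5, 1.8, -10.1]
tool_rot: [-3.141, -0.002, 2.765]
force: [-4.5, 0.5, 6.7]
width: 38.6
gripper_force: 61.2
```

Request:
{"api": "carry_out", "payload": {
  "deltas": [0,0,0,-0.001,0,0,0.5,0,0,0,0,0,0,0.5]
}}

```text
clock: 22.98
eef_pos: [542.2, 1.5, -10.1]
tool_rot: [-3.141, -0.002, 2.765]
force: [-5.7, 0.4, 7.9]
width: 38.0
gripper_force: 61.2
```

Request:
{"api": "carry_out", "payload": {
  "deltas": [0,0,0,0,0,-0.0006,0.5,0,0,0,-0.001,0,0,0.5,0,0,0,0,0,0,0.5]
}}

```text
clock: 23.35
eef_pos: [544.7, 0.5, -9.9]
tool_rot: [3.141, 0.0, 2.764]
force: [-0.8, -0.2, -0.7]
width: 38.4
gripper_force: 60.7
```

Request:
{"api": "carry_out", "payload": {
  "deltas": [0,0,0,-0.001,0,0,0.5,0,0,0,0,0,0,0.5]
}}

```text
clock: 23.6
eef_pos: [545.7, 0.1, -9.9]
tool_rot: [3.141, 0.0, 2.763]
force: [-0.1, 1.1, -0.9]
width: 38.6
gripper_force: 60.7
```

Request:
{"api": "carry_out", "payload": {
  "deltas": [0,0,0,-0.001,0,0,0.5,0,0,0,0,0,0,0.5]
}}

```text
clock: 23.85
eef_pos: [546.6, -0.3, -9.8]
tool_rot: [3.141, 0.0, 2.764]
force: [0.7, 0.5, -1.8]
width: 38.4
gripper_force: 60.7
```

Request:
{"api": "carry_out", "payload": {
  "deltas": [0,0,0,-0.001,0,0,0.5,0,0,0,0,0,0,0.5]
}}

```text
clock: 24.1
eef_pos: [547.5, -0.7, -9.8]
tool_rot: [3.141, 0.0, 2.764]
force: [-0.3, -0.4, -1.9]
width: 38.4
gripper_force: 60.7
```

Request:
{"api": "carry_out", "payload": {
  "deltas": [0,0,0,-0.001,0,0,0.5,0,0,0,0,0,0,0.5]
}}

```text
clock: 24.35
eef_pos: [548.3, -1.0, -9.8]
tool_rot: [3.142, 0.0, 2.764]
force: [-0.8, -0.1, -2.0]
width: 38.6
gripper_force: 60.7
```

Request:
{"api": "carry_out", "payload": {
  "deltas": [0,0,0,-0.001,0,0,0.5,0,0,0,0,0,0,0.5]
}}

```text
clock: 24.6
eef_pos: [549.2, -1.4, -9.8]
tool_rot: [3.142, 0.0, 2.764]
force: [-0.1, -0.0, -1.0]
width: 38.5
gripper_force: 60.7
```

Request:
{"api": "carry_out", "payload": {
  "deltas": [0,0,0,-0.001,0,0,0.5,0,0,0,0,0,0,0.5]
}}

```text
clock: 24.85
eef_pos: [550.1, -1.8, -9.8]
tool_rot: [-3.142, 0.0, 2.764]
force: [-0.9, -0.0, -1.8]
width: 38.5
gripper_force: 60.7
```

Request:
{"api": "carry_out", "payload": {
  "deltas": [0,0,0,-0.001,0,0,0.5,0,0,0,0,0,0,0.5]
}}

```text
clock: 25.1
eef_pos: [550.9, -2.1, -9.8]
tool_rot: [-3.142, -0.0, 2.764]
force: [-0.3, -0.6, -1.6]
width: 38.6
gripper_force: 60.7
```

```bash
python3 ring.py; python3 go.py 547 0 -10 158.45
```

```text
scene 11 345.09090909090907 206.0909090909091 344 346 204 209
top 0
0 0 [343.7808981  208.52748343]
-8 0 [341.5492079  208.77862475]
-8 30 [341.85506627 200.73064048]
t 25.2 pos [550.9  -2.1  -9.8] yaw [-180.    -0.   158.4] F [ 0.3  0.1 -2.2] w 38.9 gf 60.7 q7 0.5
turn [-0.  -0.  -0.1] shift before [4.4 0.5 0.2] after [4.4 0.5 0.2]
```

Request:
{"api": "carry_out", "payload": {
  "deltas": [0,0,0,-0.001,0,0,0.5,0,0,0,0,0,0,0.5]
}}

```text
clock: 25.45
eef_pos: [551.0, -2.1, -9.9]
tool_rot: [-3.141, -0.001, 2.764]
force: [-1.5, 1.5, -1.1]
width: 38.7
gripper_force: 60.6
```

Request:
{"api": "carry_out", "payload": {
  "deltas": [0,0,0,-0.001,0,0,0.5,0,0,0,0,0,0,0.5]
}}

```text
clock: 25.7
eef_pos: [551.0, -2.0, -10.0]
tool_rot: [-3.141, -0.003, 2.765]
force: [-4.8, 2.4, 1.3]
width: 38.3
gripper_force: 60.7
```

The stop has been met: no more travel past x = 551.0, about 5 N axial. Relax most of that and press down.

Request:
{"api": "carry_out", "payload": {
  "deltas": [0,0,0,0.0015,0,0,0.5,0,0,0,0,0,0.0006,0.5,0,0,0,0,0,0.0004,0.5,0,0,0,0,0,0,0.5,0,0,0,0,0,0,0.5]
}}

```text
clock: 26.32
eef_pos: [551.2, -2.0, -10.1]
tool_rot: [-3.141, 0.0, 2.765]
force: [-4.2, 1.5, 6.8]
width: 38.6
gripper_force: 61.3
```

```bash
python3 go.py 551 -2.1 -10 158.45
```

```text
t 26.32 pos [551.2  -2.  -10.1] yaw [-180.     0.   158.4] F [-4.2  1.5  6.8] w 38.6 gf 61.3 q7 0.5
turn [-0.  0. -0.] shift before [ 0.2 -0.2 -0.1] after [ 0.2 -0.2 -0.1]
```

Request:
{"api": "carry_out", "payload": {
  "deltas": [0,0,0,0,0,0.0003,0.5,0,0,0,0,0,0,0.5,0,0,0,0,0,0,0.5,0,0,0,0,0,0,0.5,0,0,0,0,0,0,0.5,0,0,0,0,0,0,0.5]
}}

```text
clock: 27.08
eef_pos: [551.2, -2.0, -10.2]
tool_rot: [-3.141, 0.0, 2.765]
force: [-5.8, 2.1, 8.8]
width: 38.7
gripper_force: 61.4
```

```bash
python3 ring.py; python3 go.py 551 -2.1 -10 158.45
```

```text
scene 13 345.3076923076923 206.46153846153845 344 346 204 210
top 0
0 0 [343.7808981  208.52748343]
-8 0 [341.5492079  208.77862475]
-8 30 [341.85506627 200.73064048]
t 27.18 pos [551.2  -2.  -10.2] yaw [-180.     0.   158.4] F [-5.2  0.7  9. ] w 38.2 gf 61.4 q7 0.5
turn [-0.  0. -0.] shift before [ 0.2 -0.2 -0.2] after [ 0.2 -0.2 -0.2]
```

```bash
python3 -c "
from cell import ctrl
print(ctrl.finish_job())"
```

```text
the job is handed in; nothing more can be done
None
```

The job is handed in at about 27 s: the red barrel is in the reject bin, and the blue barrel is in the V against the stop plate, still gripped and pressed down with about 9–11 N; the judge's result was not shown.

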